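Build the layered sample and hold the spring gauge arm over it

TASK

Lay the white ceramic separator sheet squarely and centred on the steel plate in the thickness gauge's seat, then stack the loose steel plate squarely and centred on the separator. Then swing the spring-loaded gauge arm, the one with the orange handle, round to its stop over the stack, and finish while still holding it there against its spring: do not let go, or it springs back. Leave the copper plate, the bottles, the glassware and the spatula where they are.

Things in the scene. Friction and masses are not known exactly. Their poses are not given: they have to be found in the camera images.
- seat (a point): Centre of the upper face of the steel plate fixed in the gauge fixture, 50 mm above the table: the stack is built here. The fixed plate is 70 mm along the point's x, 50 mm along its y, 10 mm thick, on a narrower pedestal (56 x 34 mm) that leaves its rim free underneath. z is up.
- fixture: White thickness-gauge fixture, fixed to the table; place and yaw vary. Origin: on the table under the seat, axes as the seat's. Base plate 12 mm high from x = -50 to +150 mm, y = -60 to +60 mm. At x = 115 mm a column 36 mm in diameter carries the gauge arm; a thin stop pin stands beside it.
- pivot (a point): Point on the upright swing axis of the gauge arm, 95 mm above the table: always at x = +115 mm, y = 0 from the seat in the seat's frame. White arm bar: 24 mm wide, its top 104 mm above the table (112 mm on the grey block above the sensor head), the head's lens 76 mm above the table: at the stop it is 9 mm above the finished stack.
- gauge_arm (a joint): Swing of the gauge arm about the pivot, rad. 0 = parked: it points from the pivot 105 degrees anticlockwise (from above) from the seat's +x, to the +y side. It grows anticlockwise to the stop at 1.31, where the arm points along the seat's -x, over the stack. A spring drives it back to 0: at the handle about 2 N to leave 0, 6 N at the stop; let go, it springs back.
- handle (a point): Mid of the orange upright round handle at the free end of the gauge arm: 18 mm in diameter, standing from 104 to 152 mm above the table; this point is 132 mm up. It is 185 mm from the swing axis and moves with the arm.
- separator: Loose white ceramic separator sheet, 80 mm along its x, 60 mm along its y, 5 mm thick, about 60 g. Origin: centre of its underside. It starts on one of three equal blue stands (60 x 34 mm, 25 mm high, with a grey foot 75 x 44 mm, 4 mm high) and overhangs it by 13 mm on both long sides.
- top_plate: Loose bare steel plate, 70 mm along its x, 50 mm along its y, 12 mm thick, about 0.3 kg. Origin: centre of its underside, at the start 25 mm above the table on another of the blue stands (overhanging it by 8 mm on both long sides).
- spare_plate: Copper plate of the same size on the third blue stand, to be left alone. Origin: centre of its underside.
- amber_bottle: Amber bottle, 84 mm in diameter, 190 mm high, to be left alone. Origin: centre of its underside.
- jar: White jar, 56 mm in diameter, 75 mm high, to be left alone. Origin: centre of its underside.
- beaker: Glass beaker, 72 mm in diameter, 85 mm high, to be left alone. Origin: centre of its underside.
- spatula: Spatula lying flat, 160 mm long along its x, to be left alone. Origin: its middle, at the underside.
- vial: Small glass vial with blue cap, 26 mm in diameter, 55 mm high, to be left alone. Origin: centre of its underside.
There are look-alikes about, which are no part of the job. Of the things that look like the separator, the middle-sized one is meant. What is meant by the top_plate is not yellow, and is the larger of those in its own colour.

How it is judged (in metres and radians):
On the way, in this order (a step that is already met when the one before it is completed fails the run):
1. the separator lies flat and centred on the fixed plate, let go (horizontal distance between separator and seat below 0.008 m and z of separator in the frame of seat between -0.0025 and 0.0025 m and angle between the x axis of separator and the x axis of seat, either way round below 0.17 rad and contact force between the fingers and separator below 0.1 N and linear speed of separator below 0.02 m/s), for 0.2 s.
2. the steel plate lies flat and centred on the separator, let go (horizontal distance between separator and seat below 0.008 m and z of separator in the frame of seat between -0.0025 and 0.0025 m and angle between the x axis of each of separator, top_plate and the x axis of seat, either way round below 0.17 rad and horizontal distance between top_plate and seat below 0.009 m and z of top_plate in the frame of seat between 0.0025 and 0.008 m and contact force between the fingers and top_plate below 0.1 N and linear speed of top_plate below 0.02 m/s and contact force between the fingers and separator below 0.1 N), for 0.2 s.
3. the gauge arm is held at its stop by the fingers (value of joint gauge_arm above 1.25 rad and velocity of joint gauge_arm between -0.05 and 0.05 rad/s and contact force between the fingers and gauge_arm above 1.5 N), for 0.3 s.
At the end, for the whole second after the job is handed in: Separator flat on the fixed plate (within 8 mm, 0.17 rad), steel plate flat on it (within 9 mm of the seat centre, 0.17 rad), both still and let go; fingers hold the gauge arm still at its stop (joint above 1.25 of 1.31 rad, finger force above 1.5 N), clear of the stack (all of step 2 and all of step 3 and linear speed of separator below 0.02 m/s and contact force between gauge_arm and top_plate below 0.1 N and contact force between gauge_arm and separator below 0.1 N); the arm keeps its last pose, push and grip.
It fails at once if the copper plate, a bottle, the glassware or the spatula is moved by more than 30 mm (distance of any of spare_plate, amber_bottle, jar, beaker, spatula, vial from where it was at the start of the episode above 0.03 m).
It also fails if it takes over 72 s, if anything falls off the work surface, if the arm or the gripper's body presses on something with over 40 N, if the wrist force passes 120 N, or if a joint passes its speed limit or range.

ROBOT

A 6-joint arm with a two-finger parallel gripper is mounted at the origin on the work surface. World frame = base frame: x ahead of the robot, y to its left, z up, the work surface at z = 0. Lengths are in mm, angles in rad, forces in N, time in s.
With the tool pointing down it reaches from about 350 to 875 mm from the base axis. Payload 4.2 kg.
Tool frame: the origin (TCP) lies at the very end of the fingers, on their centre line; the grasp point (between the pads) lies 19 mm behind it; z points along the fingers, y is the line along which they close (so a half turn about z gives the same grasp; the last joint's range is limited). The gripper opens to 85 mm and grips with 20 to 120 N. Pads are 22 mm wide; open, the fingers measure 114 mm over their backs; the gripper's body (76 mm by 85 mm) begins 54 mm behind the grasp point. The pads swing forward as they close: fully open they stand 13 mm farther back than shut.
Start: joints at [-1.049, 0.385, 0.008, 0, -1.194, -0.259], TCP at [162.383, -603.516, 231.312] pointing down, gripper open.
Joint ranges: [-3.14, 3.14], [-1.21, 2.06], [-1.07, 1.41], [-3.16, 2.05], [-2.99, -0.16], [-3.1, 3.1]. Speed limits (rad/s): [2.79, 2.79, 3.14, 3.14, 3.14, 3.14].

INTERFACE

Orientations are given as a unit quaternion [x, y, z, w].
In Python, from bench import arm gives the robot as it stands.
- The arm moves only by the tool servo_tool, never from a script. Its argument "rows" is a list that holds one entry, the list of rows, each a list of 7 numbers: the finger opening in mm, from 0 to 85.4, then the shift along the tool's x, y, z in mm, then the turn, a rotation vector about the tool's x, y, z in rad. A call has 1 to 10 rows; each row is the pose to reach, as a shift and turn from the pose commanded when the call began, along the tool's axes at that moment; what a row does not reach only later rows make up. A row lasts 1/8 s, in which the tool goes at most 62.5 mm and 10.7 degrees, less where a joint would pass 70% of its speed; a pose out of reach is approached as far as the arm can. A call with a gripper value outside its range is refused whole. The fingers move at their own pace and stop on an object; the grip force is fixed at half the most. Time passes only in rows, so rows that repeat a pose let the fingers close. It gives the time, the measured TCP pose, the force, the opening and the grip force at its end, in the units of the state.
- arm.read_state(): the state, without advancing time (a new reading comes with each control period).
- arm.get_image(name): name is "scene" or "top" or "wrist"; returns the picture (480x640x3 uint8, red, green, blue); there is no depth.
- arm.camera_params(name): a dict with "intrinsics" (3x3 intrinsics, pixels), "R" (3x3) and "t" (3): a world point X has camera coordinates R X + t. Camera axes: x right, y down, z forward; pixel columns grow to the right and rows downward; lengths in mm; the calibration is good to about 2 mm. A picture is of the moment at which its call begins: read the wrist's pose just before it. camera_params takes no time and is no camera call; for the wrist camera it gives the pose at the moment of the call.
- arm.job_done(): hands the job in; it is judged then, once.
The state is a dict: "clock": time; "joints": joint angles; "joint_vel": joint speeds; "joint_efforts": joint torques, N m; "position": TCP position; "ee_rot": TCP orientation; "contact_force": force on the tool from outside, world axes, zero at the start; "wrist_torque": the same for the moment, N m; "gripper_width": finger opening in mm; "grasp_force": force on a finger pad.
Only numpy, scipy, OpenCV 4.12 (cv2) and the standard library are available. Lean on these libraries where they do the work, as an engineer would, in place of code of your own. Each camera call takes 0.05 s, during which the arm holds its last target. There are 200 camera calls.

## Working session

There is one attempt and no reset: what is moved stays moved. The work goes in short steps, Python scripts to look and compute and a tool call to move; the robot and the scene stay as the last step left them, time stands still between calls to the robot, and variables do not carry over. Pictures are saved under pics/ and viewed, at most 10 in all, crops included, and the job is handed in when it is done.

Besides the shell and the picture viewer there is one more tool, called after "Call:" as name(argument=value, ...), one argument or row to a line, values as JSON. servo_tool: Moves the arm, as the interface text tells. Its arguments: {"type":"object","properties":{"rows":{"type":"array"}},"required":["rows"]}

```bash
ls; mkdir -p pics; python3 - <<'E'
from bench import arm
import cv2,numpy as np
np.set_printoptions(precision=3,suppress=True)
s=arm.read_state();print(s)
for n in("scene","top"):
    cv2.imwrite(f"pics/{n}0.png",arm.get_image(n)[:,:,::-1]);p=arm.camera_params(n);print(n,p)
E
```

```text
pics
{'clock': 0.0, 'joints': array([-1.049,  0.386,  0.007, -0.   , -1.194, -0.259]), 'joint_vel': array([-0.001,  0.001,  0.001,  0.   , -0.001, -0.   ]), 'joint_efforts': array([  0.001, -39.229,  18.84 ,   4.186,  -0.005,  -0.   ]), 'position': array([ 162.245, -602.979,  230.242]), 'ee_rot': array([-0.131,  0.991,  0.001, -0.   ]), 'contact_force': array([ 0.486,  0.476, -0.101]), 'wrist_torque': array([-0.013, -0.005,  0.024]), 'grasp_force': 0.0, 'gripper_width': 85.26379154554314}
scene {'intrinsics': array([[511.888,   0.   , 330.357],
       [  0.   , 511.888, 239.646],
       [  0.   ,   0.   ,   1.   ]]), 'R': array([[ 0.1  ,  0.995,  0.011],
       [ 0.676, -0.06 , -0.734],
       [-0.73 ,  0.081, -0.679]]), 't': array([ -51.296, -289.301, 1485.386])}
top {'intrinsics': array([[485.978,   0.   , 321.627],
       [  0.   , 485.978, 232.996],
       [  0.   ,   0.   ,   1.   ]]), 'R': array([[ 0.011, -0.999,  0.031],
       [-0.988, -0.016, -0.153],
       [ 0.153, -0.029, -0.988]]), 't': array([ -12.574,  531.981, 1138.25 ])}
```

View pics/top0.png

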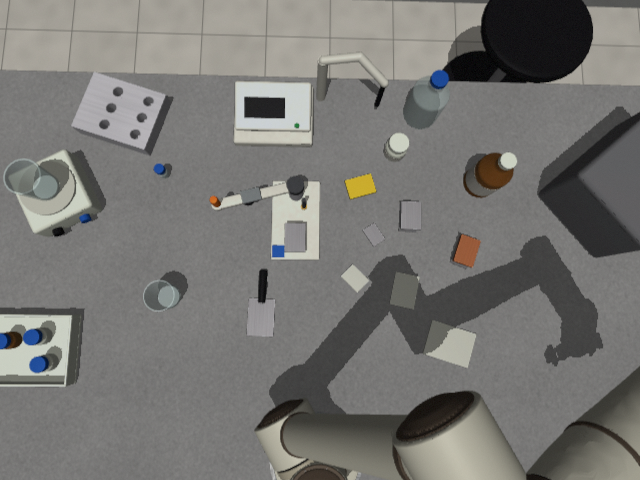

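View pics/scene0.png

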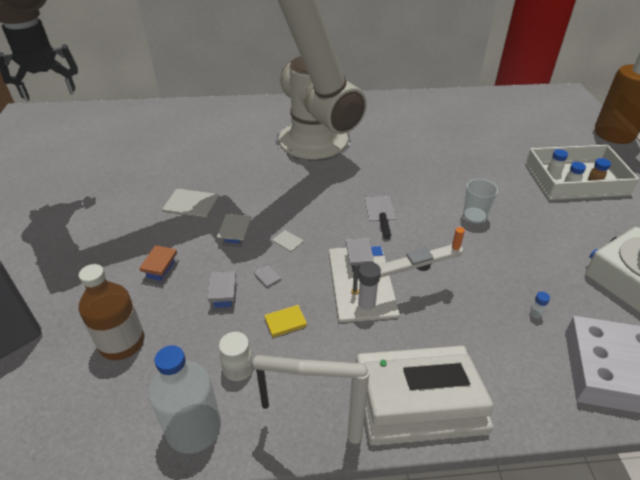

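The top view has +x up and +y left. It shows the fixture base at (271–320, 181–260), with the seat plate at about (295,236), the column at (297,186) and the orange handle at (215,201). There are three pale sheets, at (355,278), (404,290) and (452,342). The middle-sized one, at (404,290), is on a stand in shadow and is the separator. The larger steel plate is on its stand at (410,215), with a smaller one at (373,234), and the copper plate is at (466,250).

```bash
cat > h.py <<'E'
import numpy as np,cv2
from scipy.spatial.transform import Rotation as Ro
np.set_printoptions(precision=3,suppress=True)
def ray(uv,z,p):
    """pixels -> world points on plane z"""
    d=np.c_[np.atleast_2d(uv).astype(float),np.ones(len(np.atleast_2d(uv)))]@np.linalg.inv(p["intrinsics"]).T@p["R"]
    c=-p["R"].T@p["t"]
    return c+d*((z-c[2])/d[:,2])[:,None]
def proj(X,p):
    c=np.atleast_2d(X)@p["R"].T+p["t"]; q=c@p["intrinsics"].T
    return q[:,:2]/q[:,2:]
def fill(im,seed,tol):
    m=np.zeros((im.shape[0]+2,im.shape[1]+2),np.uint8)
    cv2.floodFill(im.copy(),m,tuple(int(v) for v in seed),0,(tol,)*3,(tol,)*3,4|(255<<8)|cv2.FLOODFILL_MASK_ONLY|cv2.FLOODFILL_FIXED_RANGE)
    return cv2.morphologyEx(m[1:-1,1:-1],cv2.MORPH_OPEN,np.ones((3,3)))
def rect(mask,z,p):
    """largest blob cast on plane z: centre, (long, short), yaw of long side"""
    c=max(cv2.findContours(mask,cv2.RETR_EXTERNAL,cv2.CHAIN_APPROX_NONE)[0],key=cv2.contourArea)[:,0]
    w=ray(c,z,p)[:,:2].astype(np.float32)
    (x,y),(a,b),t=cv2.minAreaRect(w); t=np.radians(t)
    if a<b:a,b,t=b,a,t+np.pi/2
    return np.array([x,y]),(a,b),(t+np.pi/2)%np.pi-np.pi/2
def go(s,xyz,yaw):
    """shift/turn in tool axes from measured pose to a downward pose with tool x along yaw (or its half turn)"""
    R0=Ro.from_quat(s["ee_rot"])
    best=None
    for k in(0,np.pi):
        y=yaw+k
        R1=Ro.from_matrix(np.array([[np.cos(y),np.sin(y),0],[np.sin(y),-np.cos(y),0],[0,0,-1]]).T)
        r=(R0.inv()*R1).as_rotvec()
        if best is None or np.linalg.norm(r)<np.linalg.norm(best):best=r
    return np.r_[R0.inv().apply(np.array(xyz)-s["position"]),best]
E
python3 - <<'E'
from bench import arm
from h import *
im=cv2.imread("pics/top0.png");p=arm.camera_params("top")
for n,seed,z,tols in(("sep",(404,290),30,(8,12,16)),("big sheet",(455,345),5,(10,15)),("small sheet",(355,278),5,(15,30)),("steel",(410,213),37,(12,20,30)),("small steel",(373,234),12,(12,20,30)),("seat",(295,235),50,(12,20)),("copper",(466,248),37,(20,30)),("base",(310,200),12,(15,30)),("yellow",(360,186),12,(30,))):
    for t in tols:
        try:print(n,t,*rect(fill(im,seed,t),z,p))
        except Exception as e:print(n,t,e)
hsv=cv2.cvtColor(im,cv2.COLOR_BGR2HSV)
m=cv2.inRange(hsv,(5,180,150),(15,255,255))[190:215,205:225];yx=np.argwhere(m).mean(0)+[190,205];print("handle",yx[::-1],ray(yx[::-1],140,p))
E
```

```text
sep 8 [ 397.406 -207.167] (76.89063262939453, 58.16326904296875) -0.20552785923021144
sep 12 [ 397.36  -207.386] (77.41948699951172, 58.60718536376953) -0.20558711456446588
sep 16 [ 397.309 -207.552] (80.11212921142578, 58.68893814086914) -0.20987200760034863
big sheet 10 [ 267.783 -328.862] (95.2893295288086, 81.01880645751953) 1.2759706788435112
big sheet 15 [ 267.532 -328.938] (95.27227020263672, 81.56485748291016) 1.271649034184585
small sheet 15 [427.063 -89.692] (53.97307205200195, 38.76373291015625) 0.7931164037106613
small sheet 30 [426.437 -89.074] (53.974998474121094, 40.523094177246094) 0.7931168697638524
steel 12 [ 581.349 -224.169] (66.16485595703125, 47.107826232910156) -0.020254804828652162
steel 20 [422.128 364.43 ] (769.5722045898438, 417.1119689941406) -1.4422611371139054
steel 30 [564.331 -29.688] (1679.7188720703125, 1178.671630859375) -1.5384879029891398
small steel 12 [ 535.501 -136.724] (47.52994155883789, 33.754783630371094) 0.5868252825120335
small steel 20 [ 544.244 -139.9  ] (71.97816467285156, 57.68217849731445) -0.6341050471344829
small steel 30 [568.889 -30.941] (1715.6387939453125, 1203.876953125) -1.5384879154727074
seat 12 [518.859  60.987] (65.53833770751953, 47.94614791870117) 0.01635498304015126
seat 20 [520.082  61.008] (67.9873046875, 47.94411849975586) 0.01641948459369358
copper 20 [ 495.047 -360.81 ] (68.77281188964844, 48.745933532714844) -0.33290152784652083
copper 30 [ 495.438 -361.256] (70.1445083618164, 49.587276458740234) -0.33299380637829223
base 15 [569.721  60.33 ] (193.04969787597656, 114.48751831054688) 0.012067190695690844
base 30 [569.701  59.322] (192.88192749023438, 117.91575622558594) 0.014127134355596871
yellow 30 [ 659.566 -102.625] (68.37447357177734, 47.3543586730957) -1.2823077705258954
handle [212.919 199.459] [[588.568 240.658 140.   ]]
```

```bash
python3 - <<'E'
from bench import arm
from h import *
s=arm.read_state();print(go(s,[397,-207.3,170],-0.207))
E
```

```text
[-329.452  321.097   60.94     0.002   -0.001    0.47 ]
```

Call:
servo_tool(
  rows=[
    [[85,-329,321,61,0,0,0.47],[85,-329,321,61,0,0,0.47],[85,-329,321,61,0,0,0.47],[85,-329,321,61,0,0,0.47],[85,-329,321,61,0,0,0.47],[85,-329,321,61,0,0,0.47],[85,-329,321,61,0,0,0.47],[85,-329,321,61,0,0,0.47],[85,-329,321,61,0,0,0.47],[85,-329,321,61,0,0,0.47]],
  ],
)

```text
clock: 1.35
position: [396.4, -208.2, 170.2]
ee_rot: [0.103, 0.995, 0.0, -0.0]
contact_force: [-1.0, 1.0, -0.1]
gripper_width: 85.1
grasp_force: 0.0
```

```bash
python3 - <<'E'
from bench import arm
from h import *
s=arm.read_state();p=arm.camera_params("wrist");im=arm.get_image("wrist")[:,:,::-1].copy()
cv2.imwrite("pics/w1.png",im);np.save("w1.npy",p,allow_pickle=True)
print(s["clock"],s["position"],s["ee_rot"],s["joints"]);print("sep at",proj([397,-207.3,30],p))
for c in((40,30),(-40,30),(-40,-30),(40,-30)):
    print(proj([397+.979*c[0]+.2055*c[1],-207.3-.2055*c[0]+.979*c[1],30],p))
print(go(s,[397,-207.3,170],-0.207))
E
```

```text
1.35 [ 396.368 -208.174  170.167] [ 0.103  0.995  0.    -0.   ] [-0.119  0.142 -0.498 -0.    -0.931 -1.659]
sep at [[324.57 223.63]]
[[367.712 279.817]]
[[371.028 163.296]]
[[278.244 163.295]]
[[281.305 279.816]]
[-0.439  0.985  0.167 -0.    -0.001 -0.   ]
```

View pics/w1.png

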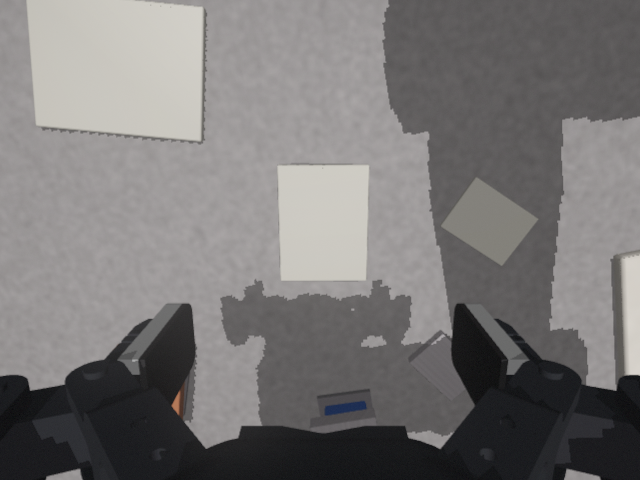

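The wrist view shows the separator with corners at about (278,165), (369,165), (367,280) and (280,280), within 2 px of the prediction. I'll refine the measurement here and work out the descent.

```bash
python3 - <<'E'
from bench import arm
from h import *
s=arm.read_state();p=arm.camera_params("wrist");im=cv2.imread("pics/w1.png")
c,sz,y=rect(fill(im,(324,223),12),30,p);print(c,sz,y)
print(go(s,[*c,14],y))
E
```

```text
[ 397.005 -208.716] (78.3844223022461, 58.74543380737305) -0.20592147443932518
[ -0.884  -0.024 156.221  -0.     -0.     -0.002]
```

Call:
servo_tool(
  rows=[
    [[85,-1,0,60,0,0,0],[85,-1,0,120,0,0,0],[85,-1,0,150,0,0,0],[85,-1,0,160,0,0,0],[85,-1,0,160,0,0,0],[50,-1,0,160,0,0,0],[50,-1,0,160,0,0,0],[50,-1,0,160,0,0,0],[50,-1,0,160,0,0,0],[50,-1,0,160,0,0,0]],
  ],
)

```text
clock: 2.65
position: [398.7, -208.6, 12.2]
ee_rot: [0.103, 0.995, -0.0, 0.002]
contact_force: [-1.6, 0.1, 7.7]
gripper_width: 58.1
grasp_force: 62.7
```

Call:
servo_tool(
  rows=[
    [[50,-1,0,-15,0,0,0],[50,-1,0,-60,0,0,0],[50,-1,0,-110,0,0,0],[50,-1,0,-110,0,0,0],[50,-1,0,-110,0,0,0]],
  ],
)

```text
clock: 3.28
position: [398.3, -208.3, 120.7]
ee_rot: [0.104, 0.995, 0.0, 0.001]
contact_force: [0.1, -0.4, -1.3]
gripper_width: 57.8
grasp_force: 64.6
```

```bash
python3 - <<'E'
from bench import arm
from h import *
s=arm.read_state();p=arm.camera_params("wrist");im=arm.get_image("wrist")[:,:,::-1].copy()
cv2.imwrite("pics/w2.png",im)
print(s["clock"],s["position"],s["ee_rot"],s["contact_force"],s["gripper_width"])
print(go(s,[520,60.5,150],0.015))
E
```

```text
3.275 [ 398.278 -208.268  120.739] [0.104 0.995 0.    0.001] [ 0.091 -0.404 -1.347] 57.842763565983695
[-63.753 288.101 -29.023   0.      0.001  -0.223]
```

View pics/w2.png

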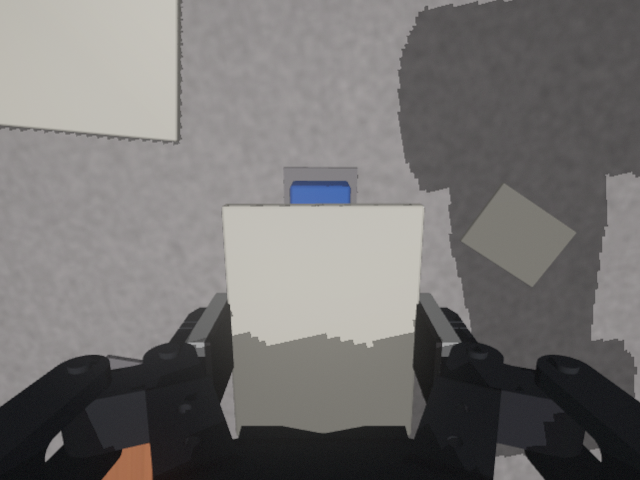

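The sheet is held between the pads. Its far edge runs from (223,207) to (422,207) and its sides run down to about (238,435) and (411,435). I'll work out its offset and tilt in the tool frame.

```bash
python3 - <<'E'
from bench import arm
from h import *
s=arm.read_state();p=arm.camera_params("wrist");im=cv2.imread("pics/w2.png").astype(int)
K=p["intrinsics"];T=Ro.from_quat(s["ee_rot"])
C=T.inv().apply(-p["R"].T@p["t"]-s["position"]);Rct=T.as_matrix().T@p["R"].T
print("cam in tool",C,"\n",Rct)
g=im.sum(2)
def edges(v,a,b):  # strongest gradient in columns
    r=np.abs(np.diff(g[v-1:v+2].mean(0)));return a[0]+r[a[0]:a[1]].argmax()+1,b[0]+r[b[0]:b[1]].argmax()+1
for v,a,b in((212,(215,235),(412,432)),(240,(215,235),(412,432)),(270,(215,237),(410,432)),):
    l,r=edges(v,a,b);z=K[0,0]*60/(r-l)
    P=[C+Rct@(np.linalg.inv(K)@[u,v,1])*z for u in(l,r)];print(v,l,r,*P)
l,r=223,422;z=K[0,0]*60/(r-l)
print("far edge",*[C+Rct@(np.linalg.inv(K)@[u,207,1])*z for u in(l,r)])
# assuming sheet lies at known offset h behind TCP: far edge x for a range of h
for h in(12,15,18,21):
    d=Rct@(np.linalg.inv(K)@[322.5,207,1]);print(h,(C+d*((-h-C[2])/d[2])))
E
```

```text
cam in tool [  64.455   -0.226 -142.691] 
 [[ 0.    -0.966 -0.259]
 [ 1.     0.     0.   ]
 [-0.    -0.259  0.966]]
212 222 424 [ 39.025 -30.159 -16.533] [ 39.036  29.841 -16.534]
240 224 422 [ 30.315 -30.156 -16.178] [ 30.326  29.844 -16.179]
270 226 420 [ 20.648 -30.153 -15.968] [ 20.659  29.847 -15.969]
far edge [ 40.098 -30.309 -14.241] [ 40.109  29.691 -14.242]
12 [ 39.678  -0.31  -12.   ]
15 [ 40.247  -0.308 -15.   ]
18 [ 40.816  -0.306 -18.   ]
21 [ 41.384  -0.304 -21.   ]
```

```bash
python3 - <<'E'
from bench import arm
from h import *
s=arm.read_state();print(go(s,[600,60.5,230],0.015))
E
```

```text
[-142.361  304.643 -110.032    0.      -0.001   -0.223]
```

Call:
servo_tool(
  rows=[
    [[50,0,0,-60,0,0,0],[50,-40,45,-110,0,0,-0.1],[50,-142,305,-110,0,0,-0.223],[50,-142,305,-110,0,0,-0.223],[50,-142,305,-110,0,0,-0.223],[50,-142,305,-110,0,0,-0.223],[50,-142,305,-110,0,0,-0.223],[50,-142,305,-110,0,0,-0.223],[50,-142,305,-110,0,0,-0.223],[50,-142,305,-110,0,0,-0.223]],
  ],
)

```text
clock: 4.58
position: [599.6, 59.7, 229.9]
ee_rot: [-0.007, 1.0, -0.0, -0.001]
contact_force: [-0.5, 0.4, -0.5]
gripper_width: 58.0
grasp_force: 64.9
```

```bash
python3 - <<'E'
from bench import arm
from h import *
s=arm.read_state();p=arm.camera_params("wrist");im=arm.get_image("wrist")[:,:,::-1].copy()
cv2.imwrite("pics/w3.png",im)
print(s["clock"],s["position"],s["ee_rot"],s["gripper_width"])
sd=proj([505,60.5,50],p)[0];print(sd)
for t in (12,20,30):print(rect(fill(im,sd,t),50,p))
E
```

```text
4.575 [599.596  59.695 229.864] [-0.007  1.    -0.    -0.001] 58.03884943920779
[326.586  79.43 ]
(array([520.197,  58.668]), (69.90735626220703, 49.902767181396484), np.float64(0.013195424327340888))
(array([520.374,  58.436]), (69.86873626708984, 50.2237663269043), np.float64(0.003387494093202159))
(array([520.305,  58.752]), (70.87703704833984, 51.10703659057617), np.float64(0.0005122181064798337))
```

View pics/w3.png

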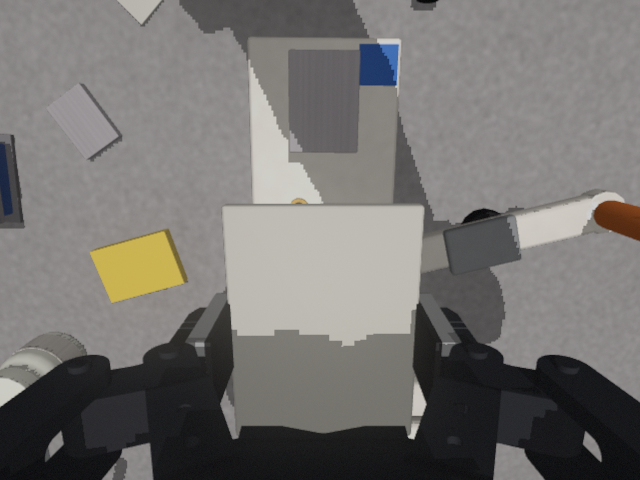

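The wrist view shows the fixed plate at about (289–358, 50–152). It measures 70 × 50 mm, centred near (520.3, 58.7) with yaw of about 0.01. I'll move over it and descend to just above.

```bash
python3 - <<'E'
from bench import arm
from h import *
s=arm.read_state();print(go(s,[520.3,59.3,42],0.012))
E
```

```text
[ 79.357   0.813 188.252  -0.     -0.001   0.002]
```

Call:
servo_tool(
  rows=[
    [[50,50,1,0,0,0,0],[50,79,1,20,0,0,0],[50,79,1,70,0,0,0],[50,79,1,120,0,0,0],[50,79,1,160,0,0,0],[50,79,1,180,0,0,0],[50,79,1,187,0,0,0],[50,79,1,188,0,0,0],[50,79,1,188,0,0,0]],
  ],
)

```text
clock: 5.75
position: [522.1, 60.6, 43.4]
ee_rot: [-0.008, 1.0, 0.0, 0.001]
contact_force: [-0.4, -0.2, -0.6]
gripper_width: 57.6
grasp_force: 64.9
```

```bash
python3 - <<'E'
from bench import arm
from h import *
s=arm.read_state();print(s["position"],s["contact_force"],go(s,[520.3,59.3,37.5],0.012))
E
```

```text
[522.091  60.645  43.444] [-0.376 -0.227 -0.62 ] [ 1.824 -1.321  5.939  0.001  0.002  0.004]
```

Call:
servo_tool(
  rows=[
    [[50,1,0,2,0,0,0],[50,1,0,4,0,0,0],[50,1,0,5,0,0,0],[50,1,0,5,0,0,0]],
  ],
)

```text
clock: 6.25
position: [520.3, 60.6, 37.3]
ee_rot: [-0.008, 1.0, -0.0, -0.0]
contact_force: [-0.3, 0.8, -0.9]
gripper_width: 57.9
grasp_force: 65.0
```

Call:
servo_tool(
  rows=[
    [[50,0,-1,1,0,0,0],[50,0,-1,1.5,0,0,0],[50,0,-1,1.5,0,0,0]],
  ],
)

```text
clock: 6.62
position: [520.6, 60.3, 37.3]
ee_rot: [-0.008, 1.0, 0.0, 0.0]
contact_force: [-5.1, 4.1, 10.4]
gripper_width: 58.3
grasp_force: 65.8
```

Call:
servo_tool(
  rows=[
    [[85,0,0,0,0,0,0],[85,0,0,0,0,0,0],[85,0,0,0,0,0,0],[85,0,0,-30,0,0,0],[85,0,0,-80,0,0,0],[85,0,0,-130,0,0,0],[85,-60,0,-190,0,0,0],[85,-90,0,-190,0,0,0],[85,-90,0,-190,0,0,0],[85,-90,0,-190,0,0,0]],
  ],
)

```text
clock: 7.88
position: [609.4, 60.6, 224.4]
ee_rot: [-0.008, 1.0, -0.0, -0.001]
contact_force: [0.3, 0.0, -0.3]
gripper_width: 84.9
grasp_force: 0.0
```

```bash
python3 - <<'E'
from bench import arm
from h import *
s=arm.read_state();p=arm.camera_params("wrist");im=arm.get_image("wrist")[:,:,::-1].copy()
cv2.imwrite("pics/w4.png",im)
print(s["clock"],s["position"],s["ee_rot"],s["gripper_width"])
for sd in proj([[505,60.5,55],[545,50,55]],p):
  for t in (12,25):print(sd,rect(fill(im,sd,t),55,p))
print(go(s,[581.5,-224.2,170],-0.02))
E
```

```text
7.875 [609.389  60.64  224.439] [-0.008  1.    -0.    -0.001] 84.93443707491772
[325.647  62.902] (array([542.129,  75.719]), (169.1914825439453, 86.4039306640625), np.float64(0.45266248390781216))
[325.647  62.902] (array([614.702, 162.611]), (324.2735900878906, 258.8592224121094), np.float64(0.20034340031236986))
[309.625 124.021] (array([542.129,  75.719]), (169.1914825439453, 86.4039306640625), np.float64(0.45266248390781216))
[309.625 124.021] (array([614.702, 162.611]), (324.2735900878906, 258.8592224121094), np.float64(0.20034340031236986))
[  32.072 -284.36    54.645   -0.      -0.003    0.035]
```

View pics/w4.png

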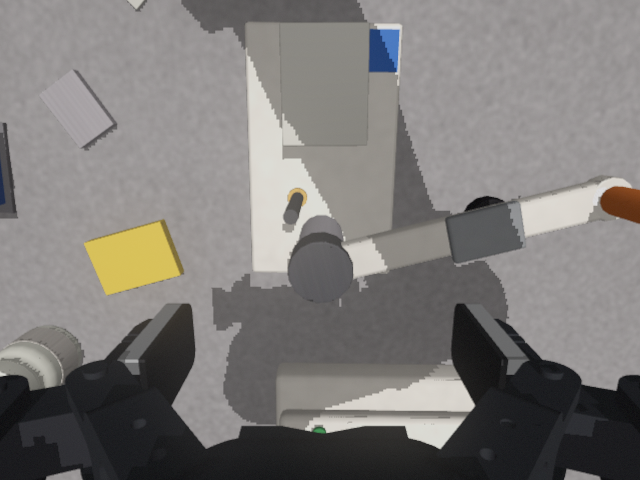

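The separator lies on the seat with corners at about (280,23), (368,23), (368,146) and (282,146). I'll cast those onto z = 55.

```bash
python3 - <<'E'
from bench import arm
from h import *
p=arm.camera_params("wrist")
w=ray([(280,23.5),(368,23.5),(368.5,146),(282,146)],55,p)[:,:2];print(w,w.mean(0),cv2.minAreaRect(w.astype(np.float32)))
b=ray([(247,22),(401,24)],12,p);print("base -x corners",b)
E
```

```text
[[480.878  29.877]
 [479.966  87.979]
 [559.076  91.701]
 [560.045  30.538]] [519.991  60.024] ((519.9816284179688, 60.492897033691406), (79.16756439208984, 61.17020034790039), 0.9073717594146729)
base -x corners [[471.414   1.063  12.   ]
 [470.972 116.724  12.   ]]
```

Call:
servo_tool(
  rows=[
    [[85,10,-60,0,0,0,0],[85,20,-120,10,0,0,0.035],[85,32,-284,55,0,0,0.035],[85,32,-284,55,0,0,0.035],[85,32,-284,55,0,0,0.035],[85,32,-284,55,0,0,0.035],[85,32,-284,55,0,0,0.035],[85,32,-284,55,0,0,0.035],[85,32,-284,55,0,0,0.035]],
  ],
)

```text
clock: 9.05
position: [583.2, -222.3, 171.4]
ee_rot: [0.009, 1.0, -0.0, 0.0]
contact_force: [-0.8, 0.4, 0.8]
gripper_width: 85.1
grasp_force: 0.0
```

```bash
python3 - <<'E'
from bench import arm
from h import *
s=arm.read_state();p=arm.camera_params("wrist");im=arm.get_image("wrist")[:,:,::-1].copy()
cv2.imwrite("pics/w5.png",im)
print(s["clock"],s["position"],s["ee_rot"],s["gripper_width"])
sd=proj([581.5,-224.2,37],p)[0]
for t in (12,18,25):
  c,sz,y=rect(fill(im,sd,t),37,p);print(sd,c,sz,y,go(s,[*c,25],y))
E
```

```text
9.05 [ 583.191 -222.341  171.369] [ 0.009  1.    -0.     0.   ] 85.14320473980415
[320.466 222.262] [ 581.689 -225.808] (68.5810775756836, 48.91395568847656) -0.01763065904854244 [  1.567  -3.488 146.368  -0.      0.001   0.   ]
[320.466 222.262] [ 532.15  -224.279] (169.60311889648438, 153.31634521484375) -0.0778355433894733 [ 51.125  -2.819 146.325  -0.      0.001   0.06 ]
[320.466 222.262] [ 600.963 -298.168] (305.9065246582031, 299.8087463378906) -0.022432604810064483 [-18.961 -75.503 146.388  -0.      0.001   0.005]
```

View pics/w5.png

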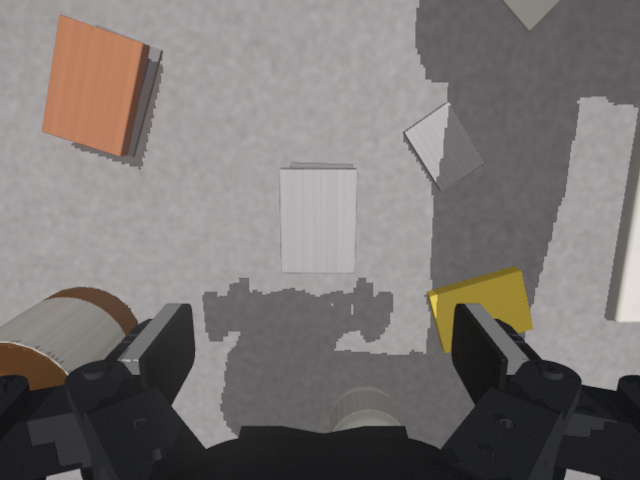

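The view shows the steel plate at (281–356, 168–272). It measures 68.6 × 48.9 mm, centred at (581.7, −225.8) with yaw −0.018. The bottle and jar are well clear of the fingers, so I'll descend and grip with the fingertips.

Call:
servo_tool(
  rows=[
    [[85,1.5,-3.5,50,0,0,0],[85,1.5,-3.5,100,0,0,0],[85,1.5,-3.5,130,0,0,0],[85,1.5,-3.5,146,0,0,0],[85,1.5,-3.5,146,0,0,0],[85,1.5,-3.5,146,0,0,0]],
  ],
)

```text
clock: 9.85
position: [582.6, -227.1, 26.4]
ee_rot: [0.009, 1.0, -0.0, 0.001]
contact_force: [0.6, -0.1, -0.1]
gripper_width: 84.9
grasp_force: 0.0
```

```bash
python3 - <<'E'
from bench import arm
from h import *
s=arm.read_state();print(s["position"],go(s,[581.7,-225.5,25],-.018))
E
```

```text
[ 582.576 -227.118   26.413] [ 0.91   1.603  1.409 -0.001  0.003 -0.001]
```

Call:
servo_tool(
  rows=[
    [[85,0.5,1,0.5,0,0,0],[40,0.5,1,0.5,0,0,0],[40,0.5,1,0.5,0,0,0],[40,0.5,1,0.5,0,0,0],[40,0.5,1,0.5,0,0,0],[40,0.5,1,0.5,0,0,0],[40,0.5,1,0.5,0,0,0]],
  ],
)

```text
clock: 10.72
position: [581.3, -226.1, 25.2]
ee_rot: [0.009, 1.0, -0.0, 0.001]
contact_force: [-1.1, 2.0, 5.8]
gripper_width: 48.2
grasp_force: 63.3
```

Gripped with the TCP at z = 25.2. Next I'll lift and check.

Call:
servo_tool(
  rows=[
    [[40,0,0,-10,0,0,0],[40,0,0,-50,0,0,0],[40,0,0,-110,0,0,0],[40,0,0,-170,0,0,0],[40,0,0,-200,0,0,0],[40,0,0,-200,0,0,0]],
  ],
)

```text
clock: 11.48
position: [581.6, -226.2, 227.0]
ee_rot: [0.01, 1.0, -0.0, 0.003]
contact_force: [0.3, -0.1, -2.9]
gripper_width: 48.2
grasp_force: 63.0
```

```bash
python3 - <<'E'
from bench import arm
from h import *
s=arm.read_state();p=arm.camera_params("wrist");im=arm.get_image("wrist")[:,:,::-1].copy()
cv2.imwrite("pics/w6.png",im)
print(s["clock"],s["position"],s["ee_rot"],s["contact_force"],s["gripper_width"])
print(go(s,[520.5,59.8,225],.012))
E
```

```text
11.475 [ 581.643 -226.196  226.957] [ 0.01   1.    -0.     0.003] [ 0.325 -0.144 -2.862] 48.225800314880225
[ 66.678 284.759   1.455  -0.001   0.005  -0.031]
```

View pics/w6.png

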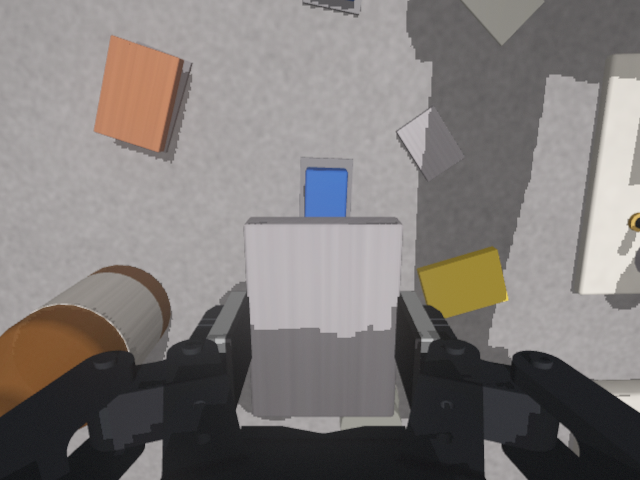

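The plate is held, with its top front edge from (246,224) to (402,224). I'll work out its offset and tilt, then the transfer move.

```bash
python3 - <<'E'
from bench import arm
from h import *
s=arm.read_state();p=arm.camera_params("wrist");K=p["intrinsics"]
C=np.array([64.455,-.226,-142.691]);R=np.array([[0,-.966,-.259],[1,0,0],[0,-.259,.966]])
for l,r,v in((246,402,224),(249.5,398,300),(250.5,396,330)):
    z=K[0,0]*50/(r-l);print(v,*[C+R@(np.linalg.inv(K)@[u,v,1])*z for u in(l,r)])
for h in(8,10,12,14):
    d=R@(np.linalg.inv(K)@[324,224,1]);print(h,C+d*((-h-C[2])/d[2]))
E
```

```text
224 [ 33.241 -24.839  -7.551] [33.241 25.161 -7.551]
300 [  6.945 -24.904  -7.354] [ 6.945 25.096 -7.354]
330 [ -4.199 -25.069  -7.233] [-4.199 24.931 -7.233]
8 [33.345  0.159 -8.   ]
10 [ 33.807   0.154 -10.   ]
12 [ 34.269   0.148 -12.   ]
14 [ 34.731   0.142 -14.   ]
```

Call:
servo_tool(
  rows=[
    [[40,67,285,0,0,0,-0.03],[40,67,285,0,0,0,-0.03],[40,67,285,0,0,0,-0.03],[40,67,285,0,0,0,-0.03],[40,67,285,0,0,0,-0.03],[40,67,285,60,0,0,-0.03],[40,67,285,110,0,0,-0.03],[40,67,285,150,0,0,-0.03],[40,67,285,150,0,0,-0.03],[40,67,285,150,0,0,-0.03]],
  ],
)

```text
clock: 12.78
position: [519.7, 60.2, 74.6]
ee_rot: [-0.006, 1.0, -0.0, 0.0]
contact_force: [1.0, 1.6, -2.2]
gripper_width: 48.0
grasp_force: 63.2
```

```bash
python3 - <<'E'
from bench import arm
from h import *
s=arm.read_state();print(s["position"],s["contact_force"],go(s,[519.8,59.8,57.5],.012))
E
```

```text
[519.734  60.243  74.639] [ 0.955  1.611 -2.188] [-0.057 -0.436 17.139 -0.     0.    -0.001]
```

Call:
servo_tool(
  rows=[
    [[40,0,0,8,0,0,0],[40,0,0,14,0,0,0],[40,0,0,17,0,0,0],[40,0,0,17,0,0,0],[40,0,0,17,0,0,0]],
  ],
)

```text
clock: 13.4
position: [519.5, 60.3, 57.5]
ee_rot: [-0.005, 1.0, 0.0, 0.0]
contact_force: [-0.1, 0.6, -1.7]
gripper_width: 48.4
grasp_force: 63.3
```

Call:
servo_tool(
  rows=[
    [[40,0,0,1,0,0,0],[40,0,0,2,0,0,0],[40,0,0,2.5,0,0,0],[40,0,0,2.5,0,0,0]],
  ],
)

```text
clock: 13.9
position: [519.3, 60.3, 55.2]
ee_rot: [-0.005, 1.0, 0.0, 0.0]
contact_force: [-1.7, -0.3, 2.4]
gripper_width: 47.8
grasp_force: 63.6
```

Contact is just made at 55.2. I'll release, rise and look.

Call:
servo_tool(
  rows=[
    [[85,0,0,0,0,0,0],[85,0,0,0,0,0,0],[85,0,0,0,0,0,0],[85,0,0,-30,0,0,0],[85,0,0,-80,0,0,0],[85,0,0,-130,0,0,0],[85,-40,0,-170,0,0,0],[85,-90,0,-170,0,0,0],[85,-90,0,-170,0,0,0],[85,-90,0,-170,0,0,0]],
  ],
)

```text
clock: 15.15
position: [608.5, 61.0, 223.8]
ee_rot: [-0.005, 1.0, -0.0, -0.001]
contact_force: [0.4, 0.1, -0.2]
gripper_width: 85.2
grasp_force: 0.0
```

```bash
python3 - <<'E'
from bench import arm
from h import *
s=arm.read_state();p=arm.camera_params("wrist");im=arm.get_image("wrist")[:,:,::-1].copy()
cv2.imwrite("pics/w7.png",cv2.resize(im[:320],(800,400)))
print(s["clock"],s["position"],s["ee_rot"],s["gripper_width"])
np.save("w7.npy",p,allow_pickle=True)
for sd in proj([[520,50,67]],p):
  for t in (8,12,16):print(sd,rect(fill(im,sd,t),67,p))
hsv=cv2.cvtColor(im,cv2.COLOR_BGR2HSV);m=cv2.inRange(hsv,(4,170,80),(14,255,255));n,l,st,ce=cv2.connectedComponentsWithStats(m)
print([(st[i],ce[i]) for i in range(1,n) if st[i,4]>100])
print("exp handle top/bottom",proj([[588,239,152],[588,239,104]],p))
E
```

```text
15.15 [608.52   60.982 223.795] [-0.005  1.    -0.    -0.001] 85.2047212798804
[308.159  85.813] (array([519.862,  59.83 ]), (69.33331298828125, 49.994693756103516), np.float64(0.010570218484281746))
[308.159  85.813] (array([520.187,  59.747]), (70.0096435546875, 50.17503356933594), np.float64(0.01001865181509376))
[308.159  85.813] (array([520.188,  59.74 ]), (70.01099395751953, 50.18871307373047), np.float64(0.01001865181509376))
[(array([ 601,  187,   39,   36, 1067], dtype=int32), array([622.154, 202.808]))]
exp handle top/bottom [[675.38  217.468]
 [613.801 201.201]]
```

View pics/w7.png

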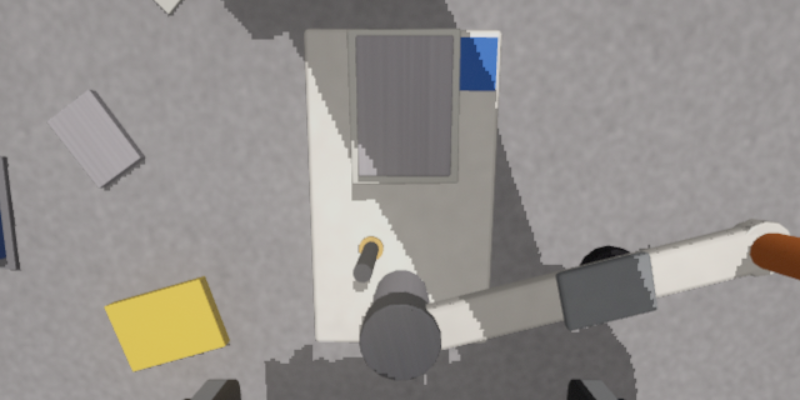

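The stack is good: the plate is centred at (520.2, 59.8), 70 × 50 mm, yaw 0.010, on the separator. Now the handle: I'll rotate so the fingers close tangentially and go above it.

```bash
python3 - <<'E'
from bench import arm
from h import *
s=arm.read_state();print(s["joints"],go(s,[586,239.7,200],1.8436))
E
```

```text
[ 0.364  0.367 -0.037 -0.    -1.168 -1.924] [ 20.309 178.884  24.171  -0.001  -0.001   1.309]
```

Call:
servo_tool(
  rows=[
    [[85,20,60,10,0,0,0.18],[85,20,120,20,0,0,0.36],[85,20,179,24,0,0,0.54],[85,20,179,24,0,0,0.72],[85,20,179,24,0,0,0.9],[85,20,179,24,0,0,1.08],[85,20,179,24,0,0,1.26],[85,20,179,24,0,0,1.31],[85,20,179,24,0,0,1.31],[85,20,179,24,0,0,1.31]],
  ],
)

```text
clock: 16.45
position: [616.9, 154.5, 181.3]
ee_rot: [0.543, 0.837, 0.043, -0.049]
contact_force: [0.0, -0.1, -0.1]
gripper_width: 85.0
grasp_force: 0.0
```

```bash
python3 - <<'E'
from bench import arm
from h import *
s=arm.read_state();im=arm.get_image("top")[:,:,::-1].copy();p=arm.camera_params("wrist");iw=arm.get_image("wrist")[:,:,::-1].copy()
print(s["clock"],s["position"],s["joints"],go(s,[586,239.7,112],1.8436))
cv2.imwrite("pics/w8.png",iw)
m=cv2.inRange(cv2.cvtColor(iw,cv2.COLOR_BGR2HSV),(4,170,80),(14,255,255));n,l,st,ce=cv2.connectedComponentsWithStats(m)
print([(st[i],ce[i]) for i in range(1,n) if st[i,4]>100], proj([[585.5,239.3,152],[585.5,239.3,104]],p))
E
```

```text
16.45 [616.948 154.506 181.274] [ 0.435  0.445  0.022 -0.143 -1.131 -3.096] [80.69   5.115 80.483  0.009 -0.131  0.147]
[(array([328,  52,  30,  42, 340], dtype=int32), array([347.847,  72.194]))] [[335.051  65.949]
 [330.688  91.063]]
```

View pics/w8.png

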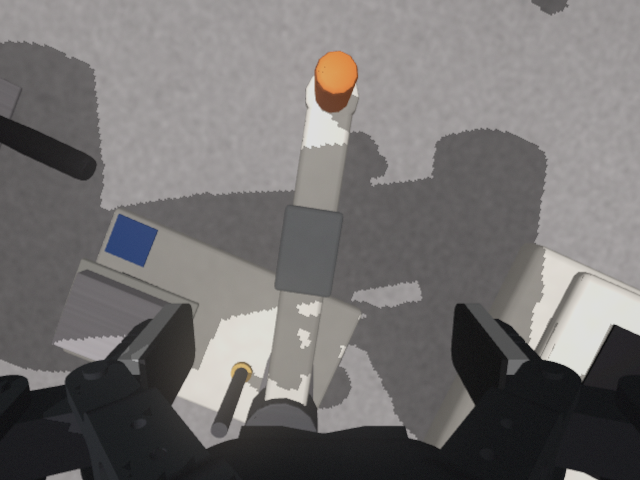

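The wrist view shows the handle top at (336,72) and base near (332,95), where predicted. Joint 6 ran into its lower limit, so I'll use the half-turn grasp with tool x pointing inward instead.

```bash
python3 - <<'E'
from bench import arm
from h import *
s=arm.read_state();print(go(s,[600,160,230],3.5))
E
```

```text
[ 18.324 -12.381 -47.258   0.112  -0.091  -1.507]
```

Call:
servo_tool(
  rows=[
    [[85,8,-5,-47,0.01,-0.01,-0.17],[85,18,-12,-47,0.02,-0.02,-0.34],[85,18,-12,-47,0.04,-0.03,-0.5],[85,18,-12,-47,0.05,-0.04,-0.67],[85,18,-12,-47,0.06,-0.05,-0.84],[85,18,-12,-47,0.075,-0.06,-1.0],[85,18,-12,-47,0.087,-0.07,-1.17],[85,18,-12,-47,0.1,-0.08,-1.34],[85,18,-12,-47,0.112,-0.091,-1.507],[85,18,-12,-47,0.112,-0.091,-1.507]],
  ],
)

```text
clock: 17.8
position: [600.3, 161.1, 229.9]
ee_rot: [-0.178, 0.984, 0.0, 0.0]
contact_force: [-0.0, -0.2, -0.6]
gripper_width: 85.0
grasp_force: 0.0
```

```bash
python3 - <<'E'
from bench import arm
from h import *
s=arm.read_state();print(s["joints"],s["ee_rot"],s["position"],go(s,[586,239.7,200],4.985))
E
```

```text
[ 0.522  0.379 -0.004 -0.    -1.187 -1.735] [-0.178  0.984  0.     0.   ] [600.27  161.104 229.918] [-14.158  78.597  29.968  -0.      0.001  -1.485]
```

Call:
servo_tool(
  rows=[
    [[85,-5,30,0,0,0,-0.18],[85,-14,79,10,0,0,-0.36],[85,-14,79,30,0,0,-0.54],[85,-14,79,30,0,0,-0.72],[85,-14,79,30,0,0,-0.9],[85,-14,79,30,0,0,-1.08],[85,-14,79,30,0,0,-1.26],[85,-14,79,30,0,0,-1.44],[85,-14,79,30,0,0,-1.485],[85,-14,79,30,0,0,-1.485]],
  ],
)

```text
clock: 19.05
position: [586.1, 239.5, 199.9]
ee_rot: [0.796, -0.605, -0.0, -0.001]
contact_force: [0.0, -0.1, -0.9]
gripper_width: 84.9
grasp_force: 0.0
```

```bash
python3 - <<'E'
from bench import arm
from h import *
s=arm.read_state();print(s["joints"],s["position"],go(s,[586,239.7,112],4.985))
E
```

```text
[ 0.643  0.42  -0.018 -0.    -1.132 -0.373] [586.056 239.516 199.923] [-0.124  0.079 87.923 -0.001  0.001 -0.002]
```

Call:
servo_tool(
  rows=[
    [[85,1,0,40,0,0,0],[85,1,0,75,0,0,0],[85,1,0,88,0,0,0],[85,1,0,88,0,0,0],[10,1,0,88,0,0,0],[10,1,0,88,0,0,0],[10,1,0,88,0,0,0],[10,1,0,88,0,0,0],[10,1,0,88,0,0,0],[10,1,0,88,0,0,0]],
  ],
)

```text
clock: 20.3
position: [586.3, 238.3, 112.6]
ee_rot: [0.797, -0.604, 0.0, -0.001]
contact_force: [-2.6, -0.3, 5.2]
gripper_width: 16.5
grasp_force: 58.4
```

```bash
python3 - <<'E'
from bench import arm
from h import *
s=arm.read_state();print(s["joints"],s["position"],s["contact_force"],s["gripper_width"],s["grasp_force"])
P=np.array([635.3,61.1]);d=s["position"][:2]-P;r=np.hypot(*d);a0=np.arctan2(d[1],d[0]);print("r,ang",r,a0)
R0=Ro.from_quat(s["ee_rot"]);tx=R0.as_matrix()[:,0];print("toolx ang",np.arctan2(tx[1],tx[0]))
for k in range(1,21):
    t=1.31*k/20;a=a0+t
    q=np.r_[P+r*np.array([np.cos(a),np.sin(a)]),s["position"][2]]
    print(k,R0.inv().apply(q-s["position"]).round(1),round(-t,3))
E
```

```text
[ 0.641  0.498 -0.126 -0.    -0.945 -0.369] [586.327 238.348 112.621] [-2.602 -0.266  5.17 ] 16.47164382740801 58.42216730117798
r,ang 183.8895417901195 1.8403694274081959
toolx ang -1.2982466149866467
1 [ 0.4 12.  -0. ] -0.066
2 [ 1.5 24.  -0. ] -0.131
3 [ 3.4 35.9 -0. ] -0.197
4 [ 6.1 47.6 -0.1] -0.262
5 [ 9.6 59.2 -0.1] -0.328
6 [13.8 70.5 -0.1] -0.393
7 [18.8 81.4 -0.1] -0.459
8 [24.4 92.1 -0.1] -0.524
9 [ 30.7 102.3  -0.1] -0.59
10 [ 37.7 112.1  -0.1] -0.655
11 [ 45.3 121.5  -0.2] -0.721
12 [ 53.6 130.3  -0.2] -0.786
13 [ 62.3 138.5  -0.2] -0.852
14 [ 71.6 146.2  -0.2] -0.917
15 [ 81.4 153.2  -0.2] -0.983
16 [ 91.6 159.6  -0.2] -1.048
17 [102.2 165.3  -0.2] -1.113
18 [113.2 170.3  -0.3] -1.179
19 [124.4 174.6  -0.3] -1.244
20 [135.9 178.1  -0.3] -1.31
```

Gripped. The radius of 183.9 mm and angle of 1.840 rad match the handle. Now the first half of the arc.

Call:
servo_tool(
  rows=[
    [[10,0.4,12,0,0,0,-0.066],[10,1.5,24,0,0,0,-0.131],[10,3.4,36,0,0,0,-0.197],[10,6.1,47.6,0,0,0,-0.262],[10,9.6,59.2,0,0,0,-0.328],[10,13.8,70.5,0,0,0,-0.393],[10,18.8,81.4,0,0,0,-0.459],[10,24.4,92.1,0,0,0,-0.524],[10,30.7,102.3,0,0,0,-0.59],[10,37.7,112.1,0,0,0,-0.655]],
  ],
)

```text
clock: 21.55
position: [488.7, 173.6, 112.6]
ee_rot: [0.949, -0.315, 0.001, -0.002]
contact_force: [-4.7, 6.7, 5.7]
gripper_width: 16.8
grasp_force: 58.8
```

```bash
python3 - <<'E'
from bench import arm
from h import *
s=arm.read_state();print(s["joints"],s["position"],s["contact_force"],s["gripper_width"],s["grasp_force"])
P=np.array([635.3,61.1]);d=s["position"][:2]-P;a0=np.arctan2(d[1],d[0]);print("r,swing",np.hypot(*d),a0-1.8436)
R0=Ro.from_quat(s["ee_rot"]);aE=np.pi+.011-.002;r=184
tx=R0.as_matrix()[:,0];y0=np.arctan2(tx[1],tx[0])%(2*np.pi);print("tool yaw swing",y0-4.985)
for k in range(1,10):
    f=k/9;a=a0+(aE-a0)*f
    q=np.r_[P+r*np.array([np.cos(a),np.sin(a)]),112.6]
    print(k,R0.inv().apply(q-s["position"]).round(1),round(-(aE+np.pi-y0)*f,3))
E
```

```text
[ 0.653  0.327 -0.415 -0.003 -0.824  0.278] [488.716 173.613 112.568] [-4.714  6.679  5.678] 16.79668320552915 58.7779426574707
r,swing 184.7863356434591 0.6433421020076167
tool yaw swing 0.6565387104484692
1 [ 1.1 13.6 -0.1] -0.072
2 [ 2.4 27.1 -0.2] -0.145
3 [ 4.7 40.4 -0.2] -0.217
4 [ 8.  53.6 -0.3] -0.289
5 [12.3 66.5 -0.4] -0.361
6 [17.5 79.  -0.4] -0.434
7 [23.6 91.1 -0.5] -0.506
8 [ 30.6 102.8  -0.6] -0.578
9 [ 38.4 113.9  -0.6] -0.651
```

Call:
servo_tool(
  rows=[
    [[10,1.1,13.6,0,0,0,-0.072],[10,2.4,27.1,0,0,0,-0.145],[10,4.7,40.4,0,0,0,-0.217],[10,8,53.6,0,0,0,-0.289],[10,12.3,66.5,0,0,0,-0.361],[10,17.5,79,0,0,0,-0.434],[10,23.6,91.1,0,0,0,-0.506],[10,30.6,102.8,0,0,0,-0.578],[10,35,109,0,0,0,-0.615],[10,37.5,112.5,0,0,0,-0.64]],
  ],
)

```text
clock: 22.8
position: [449.3, 59.6, 112.5]
ee_rot: [1.0, -0.001, -0.001, -0.001]
contact_force: [-12.4, 6.9, 13.7]
gripper_width: 16.6
grasp_force: 59.6
```

```bash
python3 - <<'E'
from bench import arm
from h import *
s=arm.read_state();print(s["joints"],s["position"],s["contact_force"],s["gripper_width"],s["grasp_force"],s["wrist_torque"])
P=np.array([635.3,61.1]);d=s["position"][:2]-P;a0=np.arctan2(d[1],d[0])%(2*np.pi);print("r,swing",np.hypot(*d),a0-1.8436)
R0=Ro.from_quat(s["ee_rot"]);tx=R0.as_matrix()[:,0];print("yaw swing",np.arctan2(tx[1],tx[0])%(2*np.pi)-4.985)
E
```

```text
[ 0.491  0.23  -0.562 -0.003 -0.781  1.08 ] [449.264  59.569 112.455] [-12.357   6.889  13.674] 16.6221473011154 59.59864139556885 [1.876 3.014 0.151]
r,swing 186.04231413291419 1.3062232478891929
yaw swing 1.2959535277560104
```

Call:
servo_tool(
  rows=[
    [[10,0.7,1,0,0,0,0],[10,1.5,2,-0.5,0,0,0],[10,1.5,2,-0.5,0,0,0],[10,1.5,2,-0.5,0,0,0],[10,1.5,2,-0.5,0,0,0],[10,1.5,2,-0.5,0,0,0],[10,1.5,2,-0.5,0,0,0]],
  ],
)

```text
clock: 23.68
position: [449.3, 58.1, 112.5]
ee_rot: [1.0, -0.001, -0.003, -0.001]
contact_force: [-15.6, 9.3, 14.2]
gripper_width: 16.8
grasp_force: 59.8
```

```bash
python3 - <<'E'
from bench import arm
from h import *
s=arm.read_state();print(s["clock"],s["position"],s["joint_vel"],s["contact_force"],s["gripper_width"],s["grasp_force"])
P=np.array([635.3,61.1]);d=s["position"][:2]-P;a0=np.arctan2(d[1],d[0])%(2*np.pi);print("r,swing",np.hypot(*d),a0-1.8436)
im=arm.get_image("scene")[:,:,::-1];cv2.imwrite("pics/s9.png",cv2.resize(im[150:370,200:520],(800,550)))
E
```

```text
23.675 [449.255  58.088 112.452] [-0.    -0.    -0.001  0.001 -0.001 -0.001] [-15.578   9.341  14.155] 16.827594965365062 59.778592586517334
r,swing 186.06911812918054 1.3141786210792028
```

View pics/s9.png

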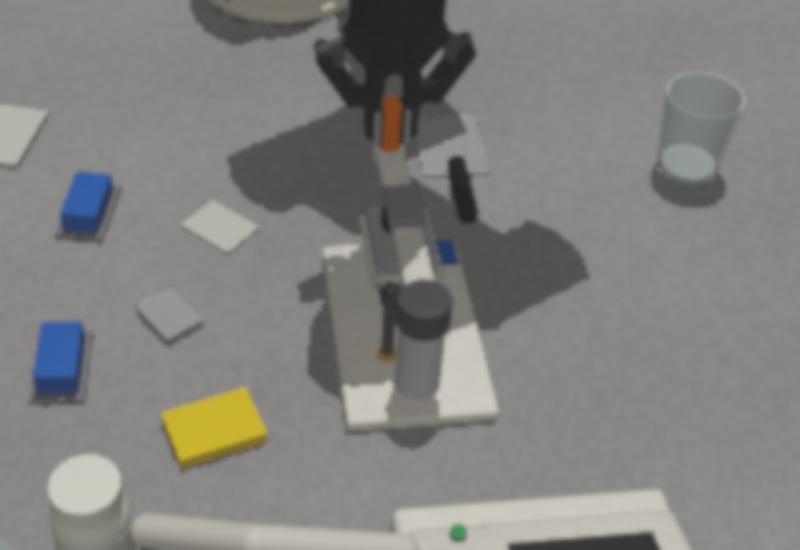

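The view shows the gauge arm against its stop pin over the stack, with the handle at about (392,122) between the fingers. The state is stationary with a swing of about 1.31 rad, so I'll hand in.

```bash
python3 -c "
from bench import arm
print(arm.job_done())"
```

```text
the job is handed in; nothing more can be done
None
```

I handed the job in at about 24 s with the stack built and the gauge arm still gripped at its stop (estimated swing 1.31 rad). The separator and steel plate measured within about 1 mm of the seat centre before the swing, and no verdict came back. I viewed 11 pictures, one over the limit of 10.

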